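Pin the scanner carriage and hold the lid half open

TASK

The flatbed scanner on the office desk is about to have its glass wiped. Take its steel lock pin out of the pen block, push it upright and fully home through the carriage tab and the strip beneath it and let go of it, and only then lift the scanner's lid (its front bar is the handle) to 45 degrees and keep holding it there, still: your program finishes while the gripper is holding the lid, which falls shut if let go. Leave everything else on the desk where it is.

Things in the scene. Friction and masses are not known exactly. Their poses are not given: they have to be found in the camera images.
- pin_head (a point): (sizes in mm throughout) centre of the grip of the scanner's lock pin, a loose steel pin (70 g) standing in one of the pen block's three holes. Grip: upright knurled cylinder 20 across, 34 high; below it a shaft 10 across, 50 long, with a pointed foot. z axis along the pin, up. The point lies 67 above the foot and 17 above the underside of the grip
- pin_tip (a point): the foot of the lock pin's shaft, 67 below pin_head
- pen_block: fixed wooden pen block, 60 mm (x) x 150 (y) x 40 high, origin under its centre; three upright holes 12 across and 30 deep at y = -50, 0 and 50 hold the lock pin, a marker and a pencil, in any order, so that the pin's foot stands 10 above the table
- lock_hole (a point): centre of the upper mouth of the lock hole, 69 above the table: an upright hole 14 across, 2 chamfer, through the carriage's flat aluminium tab (45 x 64, 6 thick), then an 8 gap, then a like hole 45 deep in the strip in line below. Fully home, the pin's grip stands on the tab (pin_head 17 above this point). Axes as scanner
- scanner: white flatbed scanner fixed to the table, 260 mm deep (x) x 400 wide (y), origin under its centre; x runs from its front (bar) to its hinge, y to the left, z up. Its right 80 is a grey strip 55 high with the lock hole; the rest is the housing, with the shut lid's top 98 above the table; the housing's side wall stands 35 to the left of the lock hole
- lid_hinge (a point): middle of the lid's hinge axis, which runs along the scanner's y at the lid's far edge, 75.5 above the table; fixed with the scanner, axes as lock_hole
- lid_bar (a point): middle of the round aluminium grip bar (12 across, 88 clear between its arms, along the scanner's y) that stands 45 out in front of the lid's front edge: 39 free between bar and lid, nothing beneath. With the lid shut it lies 295 in front of the hinge axis, 11 above it, 86.5 above the table; it swings up on that radius, and is 205 higher at 45 degrees
- lid (a joint): angle of the scanner's lid (grey panel 250 x 320 x 22, about 0.6 kg with bar): 0 shut, grows as it opens, stop at 1.35 rad; 0.785 is 45 degrees. It falls shut by its weight from any angle when let go; about 3 N up at the bar lifts it
- marker: black marker pen standing in a hole of the pen block, 100 tall, 16 across (10 across at the foot); origin at its foot; to be left alone
- pencil: plain wooden pencil standing in a hole of the pen block, 110 tall, 10 across; origin at its foot; to be left alone
- stapler: black desk stapler on the table in front of the scanner, 130 x 36 x 44 high; origin under its centre; to be left alone
- mug: white mug, 80 across, 95 high, left of the robot's work; origin under its centre; to be left alone
- notebook: red spiral notebook lying flat right of the scanner, 150 x 105 x 12; origin under its centre; to be left alone
- tape_roll: roll of clear tape lying flat right of the scanner, 80 across, 24 high; origin under its centre; to be left alone

How it is judged:
On the way, in this order (a step that is already met when the one before it is completed fails the run):
1. the lock pin stands fully home through tab and strip, let go, the lid still shut (z of pin_head in the frame of lock_hole between 0.01 and 0.021 m and horizontal distance between pin_head and lock_hole below 0.005 m and angle between pin_head's own z axis and vertical below 0.15 rad and contact force between the fingers and pin below 0.1 N and value of joint lid below 0.1 rad), for 0.2 s.
2. the lid is held still by the gripper at 45 degrees (value of joint lid between 0.68 and 0.89 rad and velocity of joint lid between -0.08 and 0.08 rad/s and contact force between the fingers and lid above 0.5 N), for 0.5 s.
At the end, for the whole second after the job is handed in: The lock pin is still fully home (its grip within 4 mm of standing on the tab, within 5 mm of the hole's axis, leaning less than 0.15 rad) and the fingers are holding the lid (contact force above 0.5 N) still at 45 degrees, give or take 6 degrees (0.68 to 0.89 rad) (all of step 2 and z of pin_head in the frame of lock_hole between 0.01 and 0.021 m and horizontal distance between pin_head and lock_hole below 0.005 m and angle between pin_head's own z axis and vertical below 0.15 rad); the arm keeps its last pose, push and grip.
It fails at once if the lid is raised while the pin is not home (value of joint lid above 0.15 rad and not (z of pin_head in the frame of lock_hole between 0.01 and 0.021 m and horizontal distance between pin_head and lock_hole below 0.005 m and angle between pin_head's own z axis and vertical below 0.15 rad)).
It fails at once if something else on the desk was shifted by more than 40 mm (distance of any of marker, pencil, stapler, mug, notebook, tape_roll from where it was at the start of the episode above 0.04 m).
It also fails if it takes over 56 s, if anything falls off the work surface, if the arm or the gripper's body presses on something with over 40 N, if the wrist force passes 120 N, or if a joint passes its speed limit or range.

ROBOT

A 6-joint arm with a two-finger parallel gripper is mounted at the origin on the work surface. World frame = base frame: x ahead of the robot, y to its left, z up, the work surface at z = 0. Lengths are in m, angles in rad, forces in N, time in s.
With the tool pointing down it reaches from about 0.35 to 0.975 m from the base axis. Payload 4.9 kg.
Tool frame: the origin (TCP) lies midway between the tips of the shut fingers; the grasp point (between the pads) lies 19 mm behind it; z points along the fingers, y is the line along which they close (so a half turn about z gives the same grasp; the last joint's range is limited). The gripper opens to 85 mm and grips with 20 to 120 N. Pads are 22 mm wide; open, the fingers measure 114 mm over their backs; the gripper's body (76 mm by 85 mm) begins 54 mm behind the grasp point. The pads swing forward as they close: fully open they stand 13 mm farther back than shut.
Start: joints at [-1.376, 0.053, 1.613, -0, 1.476, -0.119], TCP at [0.193, -0.594, 0.231] pointing down, gripper open.
Joint ranges: [-3.01, 3.01], [-1.01, 2.22], [0.06, 2.58], [-1.02, 4.17], [0.09, 2.62], [-3.14, 3.14]. Speed limits (rad/s): [2.57, 2.57, 3.14, 3.14, 3.14, 3.14].

INTERFACE

Orientations are given as [roll, pitch, yaw] about the fixed x, y, z axes, in that order (R = Rz(yaw) Ry(pitch) Rx(roll)).
In Python, from station import env gives the robot as it stands.
- The arm moves only by the tool apply_moves, never from a script. Its argument "plan" is one flat list of numbers, 7 for each row, row after row: the shift along the tool's x, y, z in units of 60 mm (1.0 is 60 mm), then the turn, a rotation vector about the tool's x, y, z in units of 8 degrees (1.0 is 8 degrees), then the opening, from -1 (shut) to 1 (fully open). A call has 1 to 12 rows; each row is the pose to reach, as a shift and turn from the pose commanded when the call began, along the tool's axes at that moment; what a row does not reach only later rows make up. A row lasts 1/8 s, in which the tool goes at most 62.5 mm and 10.7 degrees, less where a joint would pass 70% of its speed; a pose out of reach is approached as far as the arm can. A call with a gripper value outside its range is refused whole. The fingers move at their own pace and stop on an object; the grip force is fixed at half the most. Time passes only in rows, so rows that repeat a pose let the fingers close. It gives the time, the measured TCP pose, the force, the opening and the grip force at its end, in the units of the state.
- env.read_state(): the state, without advancing time (a new reading comes with each control period).
- env.snapshot(name): name is "side" or "top"; returns (picture, depth): 400x640x3 uint8, blue, green, red; 400x640 float32, m along the optical axis (not along the pixel's ray), 0 where there is no reading.
- env.get_calibration(name): a dict with "K" (3x3 intrinsics, pixels), "k1" (the pictures are not rectified: a ray, as slopes to the right and down, at radius r is drawn at 1 + k1 r^2 times it, then the intrinsics apply), "position" and "attitude" of the camera in the world. Camera axes: x right, y up, looking along -z (the intrinsics and any distortion apply to the point x, -y, -z); pixel columns grow to the right and rows downward; lengths in m; the calibration is good to about 2 mm. A picture is of the moment at which its call begins. get_calibration takes no time and is no camera call.
- env.job_done(): hands the job in; it is judged then, once.
The state is a dict: "clock": time; "joint_pos": joint angles; "joint_vel": joint speeds; "tau": joint torques, N m; "ee_pos": TCP position; "tool_rot": TCP orientation; "ft_force": force on the tool from outside, world axes, zero at the start; "torque": the same for the moment, N m; "finger_gap": opening from 0.0 (shut) to 1.0 (fully open); "grip_force": force on a finger pad.
Only numpy, scipy, OpenCV 4.12 (cv2) and the standard library are available. Lean on these libraries where they do the work, as an engineer would, in place of code of your own. Each camera call takes 0.05 s, during which the arm holds its last target. There are 200 camera calls.

## Working session

There is one attempt and no reset: what is moved stays moved. The work goes in short steps, Python scripts to look and compute and a tool call to move; the robot and the scene stay as the last step left them, time stands still between calls to the robot, and variables do not carry over. Pictures are saved under pics/ and viewed, at most 10 in all, crops included, and the job is handed in when it is done.

Besides the shell and the picture viewer there is one more tool, called by a JSON object that holds its "name" and its "arguments". apply_moves: Moves the arm, as the interface text tells. Its arguments: {"type":"object","properties":{"plan":{"type":"array","items":{"type":"number"}}},"required":["plan"]}

```bash
ls; mkdir -p pics; cat > h.py <<'E'
import numpy as np, cv2
from scipy.spatial.transform import Rotation as Rn
from station import env
def cal(n):
    c=env.get_calibration(n); K=np.array(c["K"]); a=np.array(c["attitude"],float)
    R=a if a.shape==(3,3) else (Rn.from_euler("xyz",a).as_matrix() if a.size==3 else None)
    return K,c["k1"],np.array(c["position"]),R
def rays(n,uv):
    K,k1,p,R=cal(n); uv=np.asarray(uv,float).reshape(-1,1,2)
    s=cv2.undistortPoints(uv,K,np.array([k1,0,0,0,0.])).reshape(-1,2)
    return p,np.c_[s[:,0],-s[:,1],-np.ones(len(s))]@R.T
def at_z(n,uv,z):
    p,d=rays(n,uv); return p+d*((z-p[2])/d[:,2])[:,None]
def at_d(n,uv,dep):
    p,d=rays(n,uv); return p+d*np.asarray(dep).reshape(-1,1)
def proj(n,P):
    K,k1,p,R=cal(n); q=(np.asarray(P,float).reshape(-1,3)-p)@R
    s=np.c_[q[:,0]/-q[:,2],-q[:,1]/-q[:,2]]; s=s*(1+k1*(s**2).sum(1))[:,None]
    return s@K[:2,:2].T+K[:2,2]
def cloud(n,dep):
    v,u=np.mgrid[:400,:640]; return at_d(n,np.c_[u.ravel(),v.ravel()],dep.ravel()).reshape(400,640,3)
E
python3 - <<'E'
from h import *
for n in("top","side"):
    print(n,env.get_calibration(n)); 
    p,d=env.snapshot(n); cv2.imwrite(f"pics/{n}0.png",p); np.save(f"{n}0.npy",d)
print(env.read_state())
E
```

```text
pics
top {'K': array([[460.98604659,   0.        , 318.7878436 ],
       [  0.        , 460.98604659, 210.74606174],
       [  0.        ,   0.        ,   1.        ]]), 'k1': 0.030897805413541302, 'position': array([ 0.48220296, -0.07332844,  1.22297971]), 'attitude': array([ 0.05480662, -0.01355179, -1.59962797])}
side {'K': array([[421.5937152 ,   0.        , 315.48898371],
       [  0.        , 421.5937152 , 191.05113872],
       [  0.        ,   0.        ,   1.        ]]), 'k1': -0.09723656489010986, 'position': array([ 0.12074759, -0.94851744,  0.7086897 ]), 'attitude': array([ 1.00979073,  0.02190133, -0.46352159])}
{'clock': 0.1, 'joint_pos': array([-1.37602059e+00,  5.33030484e-02,  1.61417040e+00, -2.07381848e-05,
        1.47600199e+00, -1.18976229e-01]), 'joint_vel': array([-0.00049566, -0.00097602, -0.00332177,  0.00071743, -0.00034515,
       -0.00127146]), 'tau': array([ 2.16581925e-04, -3.94904280e+01, -3.71365857e+01, -1.59994679e-04,
        3.92736692e-03, -4.77913282e-07]), 'ee_pos': array([ 0.19279127, -0.59392218,  0.2301702 ]), 'tool_rot': array([-3.13972072e+00, -2.02983533e-04,  3.13753758e-01]), 'ft_force': array([-0.05813541,  0.0153227 ,  0.56160675]), 'torque': array([ 0.06034894,  0.01682165, -0.05539954]), 'grip_force': 0.0, 'finger_gap': 0.9964161992386256}
```

View pics/top0.png

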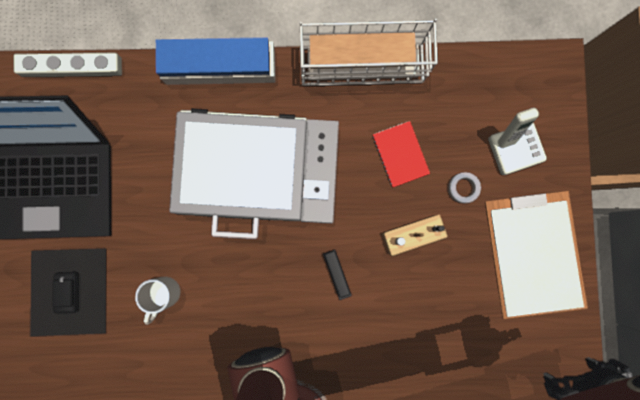

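View pics/side0.png

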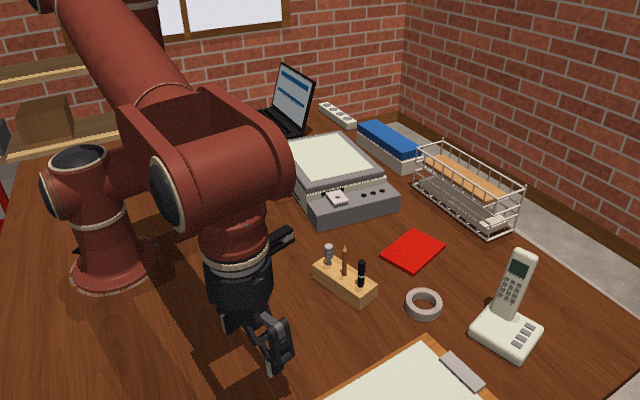

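The top view shows the pin (silver) in the block near (401,241), with the pencil at about (417,235) and the marker at about (436,229). The tab's hole is near (317,189), and the lid bar runs from (214,236) to (256,236). The side view confirms the silver pin at about (328,252). Next I'll measure from depth and from zoomed crops.

```bash
python3 - <<'E'
from h import *
t=cv2.imread("pics/top0.png"); s=cv2.imread("pics/side0.png")
z=lambda im,x,y,w,h,k:cv2.resize(im[y:y+h,x:x+w],None,fx=k,fy=k,interpolation=cv2.INTER_CUBIC)
a=z(t,290,165,60,60,5); b=z(t,375,205,80,60,5); c=z(t,200,205,70,40,5); e=z(s,310,180,80,120,4)
W=np.zeros((600,740,3),np.uint8); W[:300,:300]=a; W[:300,320:720]=b; W[310:510,:350]=c
e=cv2.resize(e,None,fx=.58,fy=.58); W[310:310+e.shape[0],400:400+e.shape[1]]=e
cv2.imwrite("pics/crop1.png",W)
d=np.load("top0.npy"); C=cloud("top",d)
for u,v in[(401,241),(402,239),(317,189),(322,195),(310,185),(235,236),(220,236),(250,236),(240,160),(390,247),(395,250),(420,240),(317,210),(500,200)]: print((u,v),C[v,u].round(4))
ds=np.load("side0.npy"); S=cloud("side",ds)
for u,v in[(328,250),(328,247),(340,280),(337,199),(343,198)]: print("s",(u,v),S[v,u].round(4))
# block top plane
m=(C[...,2]>.03)&(C[...,2]<.048); mm=np.zeros_like(m); mm[205:265,375:455]=1; m&=mm.astype(bool)
img=(m*255).astype(np.uint8); P=C[m][:,:2].astype(np.float32); print("block",cv2.minAreaRect(P),len(P))
m=(C[...,2]>.045)&(C[...,2]<.11); mm[:]=0; mm[100:242,165:345]=1; m&=mm.astype(bool)
m2=m.copy(); m2[222:]=0; P=C[m2][:,:2].astype(np.float32); print("scanner",cv2.minAreaRect(P),len(P))
m3=m&(C[...,2]>.07); m3[:228]=0; print("bar",C[m3].mean(0),m3.sum(),cv2.minAreaRect(C[m3][:,:2].astype(np.float32)))
E
```

```text
(401, 241) [ 0.4639 -0.2892  0.0949]
(402, 239) [ 0.4687 -0.2919  0.0948]
(317, 189) [ 0.6059 -0.0886  0.0097]
(322, 195) [ 0.5845 -0.1     0.0683]
(310, 185) [ 0.6106 -0.0706  0.068 ]
(235, 236) [0.4878 0.1159 0.0917]
(220, 236) [4.894e-01 1.705e-01 3.000e-04]
(250, 236) [0.4867 0.0795 0.0912]
(240, 160) [0.6728 0.0986 0.1012]
(390, 247) [ 0.4485 -0.2707  0.0414]
(395, 250) [ 0.4406 -0.2829  0.0433]
(420, 240) [ 0.4642 -0.349   0.0382]
(317, 210) [ 0.548  -0.0865  0.0525]
(500, 200) [ 0.5634 -0.5718  0.0077]
s (328, 250) [ 0.4621 -0.2985  0.0897]
s (328, 247) [ 0.464  -0.2951  0.0952]
s (340, 280) [ 0.4632 -0.353   0.0428]
s (337, 199) [ 0.5963 -0.0986  0.0703]
s (343, 198) [ 0.6142 -0.1006  0.0692]
block ((0.47935751080513, -0.33713147044181824), (0.06030457094311714, 0.15260079503059387), 16.647567749023438) 1223
scanner ((0.6576906442642212, 0.06470848619937897), (0.4000093340873718, 0.2798286974430084), 85.26821899414062) 16701
bar [0.49383452 0.1161225  0.09226439] 261 ((0.4964219331741333, 0.11706903576850891), (0.10982299596071243, 0.022040273994207382), 88.32452392578125)
```

View pics/crop1.png

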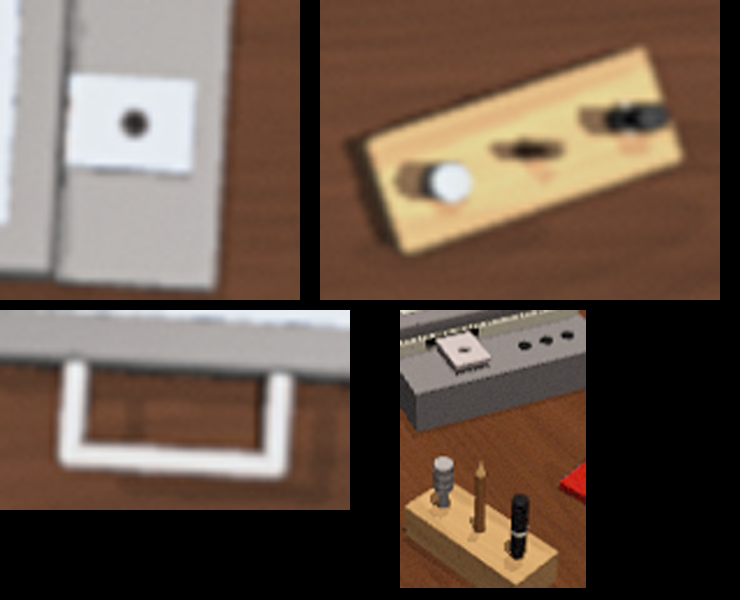

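The crop shows the pin's bright top centred near (400.4,241.2), the hole near (316.4,189.2) and the bar's middle near (234.4,235.2). The depths agree with the given heights: pin top 94, tab 69, bar 92. Now I'll refine these with blob centroids and get the scanner's yaw.

```bash
python3 - <<'E'
from h import *
g=cv2.imread("pics/top0.png",0).astype(float); C=cloud("top",np.load("top0.npy"))
def cen(x,y,r,f):
    w=f(g[y-r:y+r+1,x-r:x+r+1]); v,u=np.mgrid[y-r:y+r+1,x-r:x+r+1]; return (w*u).sum()/w.sum(),(w*v).sum()/w.sum()
p=cen(400,241,5,lambda a:np.clip(a-200,0,None)); h=cen(316,189,4,lambda a:np.clip(180-a,0,None))
print("pin",p,at_z("top",p,.094)); print("hole",h,at_z("top",h,.069))
print("side pin",proj("side",[[*at_z("top",p,.094)[0,:2],.094]]),"side hole",proj("side",at_z("top",h,.069)))
# bar: per-column centroid of bright
pts=[]
for u in range(219,252):
    v=np.arange(231,241); w=np.clip(g[231:241,u]-140,0,None); pts.append((u,(w*v).sum()/w.sum()))
B=at_z("top",pts,.0895); k=np.polyfit(B[:,1],B[:,0],1); print("bar yaw",np.degrees(np.arctan(-k[0])),np.polyval(k,.117))
row=g[225]; print("arms",[u for u in range(205,265) if row[u]>170])
print("bar ends",at_z("top",[(213.5,235),(256.5,236.5)],.0895))
# strip right edge & lid edges by height
def edge(mask,rows,side):
    q=[]
    for r in rows:
        u=np.where(mask[r])[0]
        if len(u): q.append(C[r,u[-1] if side=='R' else u[0]])
    q=np.array(q); k=np.polyfit(q[:,0],q[:,1],1); return np.degrees(np.arctan(k[0])),k
m=(C[...,2]>.046)&(C[...,2]<.062); m[:,:305]=0; m[:,345:]=0
print("strip right",edge(m,range(128,216),'R'))
m=(C[...,2]>.09)&(C[...,2]<.107); m[:,:165]=0; m[:,345:]=0
print("lid right",edge(m,range(125,212),'R'),"left",edge(m,range(125,205),'L'))
E
```

```text
pin (np.float64(401.29703763010406), np.float64(240.93274619695757)) [[ 0.46404928 -0.29014532  0.094     ]]
hole (np.float64(316.4762391415432), np.float64(189.208482370976)) [[ 0.59939491 -0.08654127  0.069     ]]
side pin [[327.02013868 246.17025441]] side hole [[335.86700405 197.02766628]]
bar yaw -5.005731204232379 0.49149103286091633
arms [212, 213, 214, 215, 216, 253, 254, 255, 256, 257]
bar ends [[0.49181138 0.16847786 0.0895    ]
 [0.48506593 0.06384918 0.0895    ]]
strip right (np.float64(-4.95065179868608), array([-0.08662085, -0.07746893]))
lid right (np.float64(-4.932228709274475), array([-0.0862969 ,  0.00237522])) left (np.float64(-5.102802815943955), array([-0.08929693,  0.32086991]))
```

```bash
cat >> h.py <<'E'
def rows(targets,yaw=85,pitch_world=None):
    s=env.read_state(); R0=Rn.from_euler("xyz",s["tool_rot"]); p0=np.array(s["ee_pos"])
    print("t",s["clock"],p0.round(4),np.degrees(s["tool_rot"]).round(2),"F",np.round(s["ft_force"],1),"gap",round(s["finger_gap"],3),"grip",s["grip_force"])
    Rt=Rn.from_euler("xyz",[180,0,yaw],degrees=True)
    for t in targets: print(t,(R0.inv().apply(np.array(t)-p0)/.06).round(3),(np.degrees((R0.inv()*Rt).as_rotvec())/8).round(3))
E
python3 -c "
from h import *
rows([(.464,-.290,.19)])"
```

```text
t 0.1 [ 0.1928 -0.5939  0.2302] [-1.7989e+02 -1.0000e-02  1.7980e+01] F [-0.1  0.   0.6] gap 0.996 grip 0.0
(0.464, -0.29, 0.19) [ 5.863 -3.422  0.677] [-0.011 -0.009 -8.378]
```

{"name": "apply_moves", "arguments": {"plan": [5.863, -3.422, 0.677, -0.011, -0.009, -8.378, 1, 5.863, -3.422, 0.677, -0.011, -0.009, -8.378, 1, 5.863, -3.422, 0.677, -0.011, -0.009, -8.378, 1, 5.863, -3.422, 0.677, -0.011, -0.009, -8.378, 1, 5.863, -3.422, 0.677, -0.011, -0.009, -8.378, 1, 5.863, -3.422, 0.677, -0.011, -0.009, -8.378, 1, 5.863, -3.422, 0.677, -0.011, -0.009, -8.378, 1, 5.863, -3.422, 0.677, -0.011, -0.009, -8.378, 1, 5.863, -3.422, 0.677, -0.011, -0.009, -8.378, 1, 5.863, -3.422, 0.677, -0.011, -0.009, -8.378, 1, 5.863, -3.422, 0.677, -0.011, -0.009, -8.378, 1, 5.863, -3.422, 0.677, -0.011, -0.009, -8.378, 1]}}

```text
clock: 1.6
ee_pos: [0.4638, -0.2911, 0.1908]
tool_rot: [3.141, 0.002, 1.482]
ft_force: [0.4, 0.6, -0.5]
finger_gap: 0.999
grip_force: 0.0
```

```bash
python3 -c "
from h import *
rows([(.464,-.290,.13),(.464,-.290,.065)])
p,d=env.snapshot('side'); cv2.imwrite('pics/s1.png',cv2.resize(p[120:340,200:460],None,fx=2.5,fy=2.5))
print(proj('side',[[.464,-.290,.19],[.464,-.290,.094],[.464,-.29,.06]]))"
```

```text
t 1.6 [ 0.4638 -0.2911  0.1908] [1.7996e+02 1.1000e-01 8.4940e+01] F [ 0.4  0.6 -0.5] gap 0.999 grip 0.0
(0.464, -0.29, 0.13) [2.100e-02 1.000e-03 1.013e+00] [ 0.005  0.013 -0.008]
(0.464, -0.29, 0.065) [0.023 0.    2.096] [ 0.005  0.013 -0.008]
[[326.65710899 211.46523036]
 [326.971025   246.14063563]
 [327.07074157 257.50808467]]
```

View pics/s1.png

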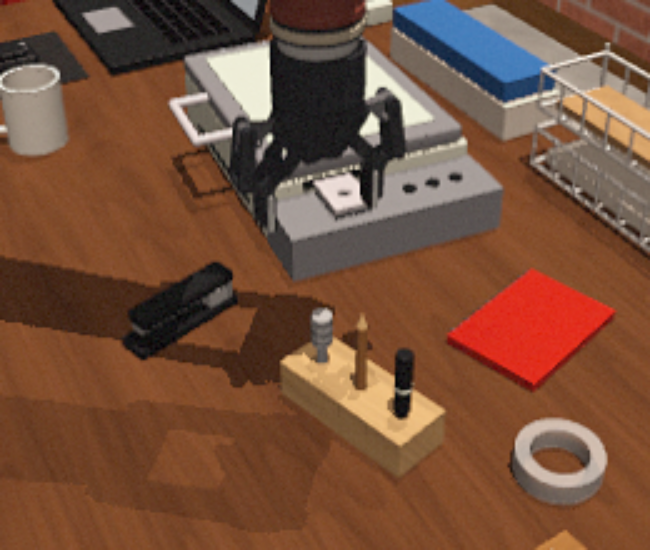

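The pin stands at about (328,245) in full-image pixels, against the projected (327,246). That agrees to about 2 mm, and the open fingers sit above it. Descend and grip.

{"name": "apply_moves", "arguments": {"plan": [0.01, 0.017, 0.7, 0, 0.01, 0, 1, 0.01, 0.017, 1.3, 0, 0.01, 0, 1, 0.01, 0.017, 1.8, 0, 0.01, 0, 1, 0.01, 0.017, 2.09, 0, 0.01, 0, 1, 0.01, 0.017, 2.09, 0, 0.01, 0, 1, 0.01, 0.017, 2.09, 0, 0.01, 0, -1, 0.01, 0.017, 2.09, 0, 0.01, 0, -1, 0.01, 0.017, 2.09, 0, 0.01, 0, -1, 0.01, 0.017, 2.09, 0, 0.01, 0, -1, 0.01, 0.017, 2.09, 0, 0.01, 0, -1, 0.01, 0.017, 2.09, 0, 0.01, 0, -1, 0.01, 0.017, 2.09, 0, 0.01, 0, -1]}}

```text
clock: 3.15
ee_pos: [0.4657, -0.2907, 0.066]
tool_rot: [3.14, 0.001, 1.484]
ft_force: [0.0, 0.6, 4.7]
finger_gap: 0.215
grip_force: 58.6
```

{"name": "apply_moves", "arguments": {"plan": [0, 0, -0.3, 0, 0, 0, -1, 0, 0, -0.8, 0, 0, 0, -1, 0, 0, -1.4, 0, 0, 0, -1, 0, 0, -2.0, 0, 0, 0, -1, 0, 0, -2.1, 0, 0, 0, -1, 0, 0, -2.1, 0, 0, 0, -1]}}

```text
clock: 3.9
ee_pos: [0.4648, -0.2899, 0.1907]
tool_rot: [-3.141, -0.0, 1.484]
ft_force: [0.1, -0.2, -1.2]
finger_gap: 0.212
grip_force: 59.2
```

```bash
python3 -c "
from h import *
rows([(.5994,-.0865,.19),(.5994,-.0865,.14)])
s=env.read_state();p0=s['ee_pos']
p,d=env.snapshot('side'); cv2.imwrite('pics/s2.png',cv2.resize(p[130:290,240:420],None,fx=4,fy=4,interpolation=2))
R=Rn.from_euler('xyz',s['tool_rot'])
for o in(0.022,-.012,-.056): print(proj('side',[p0-R.apply([0,0,o])]))"
```

```text
t 3.9 [ 0.4648 -0.2899  0.1907] [-179.99   -0.     85.  ] F [ 0.1 -0.2 -1.2] gap 0.212 grip 59.22811567783356
(0.5994, -0.0865, 0.19) [3.573 1.939 0.012] [-0.001 -0.     0.   ]
(0.5994, -0.0865, 0.14) [3.573 1.939 0.846] [-0.001 -0.     0.   ]
[[326.91958099 202.53563089]]
[[327.03225348 215.62185269]]
[[327.16847232 231.78482866]]
```

View pics/s2.png

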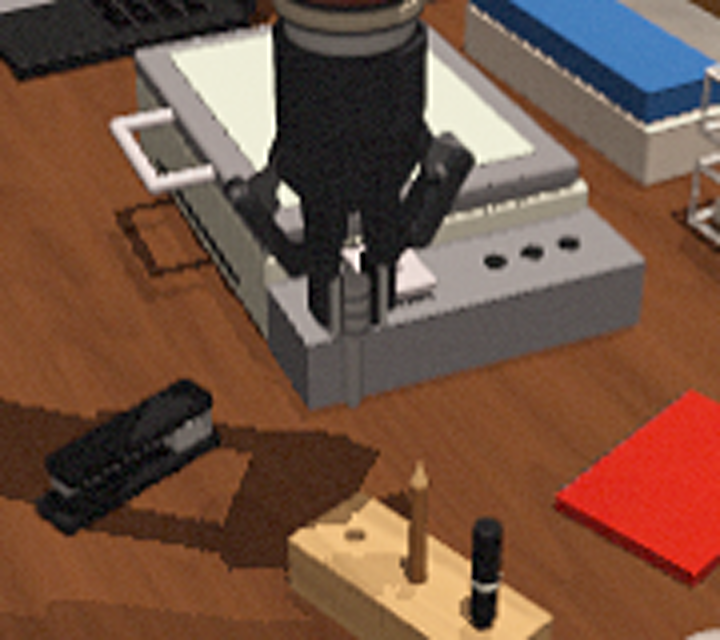

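The pin is upright in the grip, with its foot at crop (354,405), or about (328.5,231) full, as predicted. The hole shows the same +1.3 px side-camera bias, so the estimates agree. Move above the hole.

{"name": "apply_moves", "arguments": {"plan": [0.5, 0.27, 0, 0, 0, 0, -1, 1.1, 0.6, 0, 0, 0, 0, -1, 1.8, 0.98, 0, 0, 0, 0, -1, 2.5, 1.36, 0, 0, 0, 0, -1, 3.1, 1.69, 0, 0, 0, 0, -1, 3.45, 1.88, 0, 0, 0, 0, -1, 3.57, 1.95, 0, 0, 0, 0, -1, 3.57, 1.95, 0.3, 0, 0, 0, -1, 3.57, 1.95, 0.6, 0, 0, 0, -1, 3.57, 1.95, 0.75, 0, 0, 0, -1, 3.57, 1.95, 0.75, 0, 0, 0, -1, 3.57, 1.95, 0.75, 0, 0, 0, -1]}}

```text
clock: 5.45
ee_pos: [0.6007, -0.0875, 0.1469]
tool_rot: [3.14, 0.001, 1.483]
ft_force: [-0.3, -0.1, -0.2]
finger_gap: 0.211
grip_force: 59.3
```

```bash
python3 -c "
from h import *
rows([(.600,-.087,.12),(.600,-.087,.074)])
p0=env.read_state()['ee_pos']
p,d=env.snapshot('side'); a=cv2.resize(p[150:220,300:380],None,fx=8,fy=8,interpolation=2); cv2.imwrite('pics/s3.png',a)
print(proj('side',[p0-[0,0,.056],[.6,-.087,.069]]))"
```

```text
t 5.45 [ 0.6007 -0.0875  0.1469] [1.7991e+02 3.0000e-02 8.4980e+01] F [-0.3 -0.1 -0.2] gap 0.211 grip 59.252482652664185
(0.6, -0.087, 0.12) [ 0.007 -0.013  0.447] [ 0.011  0.004 -0.003]
(0.6, -0.087, 0.074) [ 0.007 -0.014  1.214] [ 0.011  0.004 -0.003]
[[336.47755911 190.41236753]
 [336.13704184 197.05001509]]
```

View pics/s3.png

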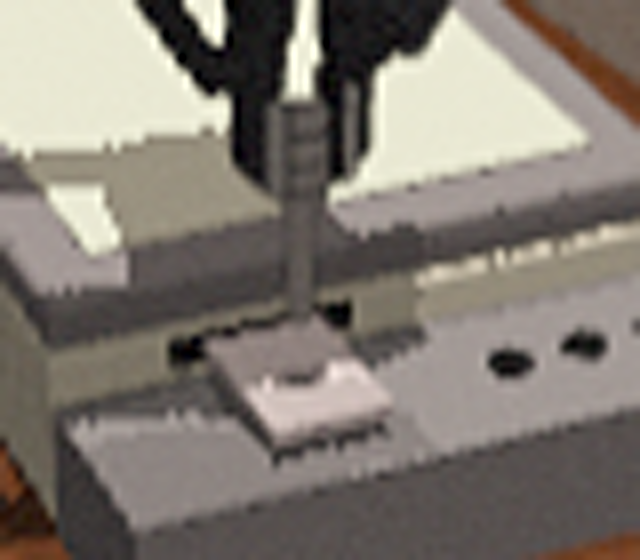

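The foot is at crop (300,318) and the hole mouth at (300,375), so it is aligned to within about 1 px. Enter gently and check the force.

{"name": "apply_moves", "arguments": {"plan": [0, -0.01, 0.12, 0, 0, 0, -1, 0, -0.01, 0.22, 0, 0, 0, -1, 0, -0.01, 0.3, 0, 0, 0, -1, 0, -0.01, 0.36, 0, 0, 0, -1, 0, -0.01, 0.42, 0, 0, 0, -1, 0, -0.01, 0.48, 0, 0, 0, -1, 0, -0.01, 0.48, 0, 0, 0, -1]}}

```text
clock: 6.38
ee_pos: [0.5996, -0.087, 0.117]
tool_rot: [-3.141, 0.0, 1.484]
ft_force: [0.4, -0.8, -0.6]
finger_gap: 0.212
grip_force: 59.3
```

{"name": "apply_moves", "arguments": {"plan": [0, 0, 0.08, 0, 0, 0, -1, 0, 0, 0.16, 0, 0, 0, -1, 0, 0, 0.24, 0, 0, 0, -1, 0, 0, 0.34, 0, 0, 0, -1, 0, 0, 0.44, 0, 0, 0, -1, 0, 0, 0.54, 0, 0, 0, -1, 0, 0, 0.62, 0, 0, 0, -1, 0, 0, 0.67, 0, 0, 0, -1, 0, 0, 0.67, 0, 0, 0, -1]}}

```text
clock: 7.5
ee_pos: [0.5997, -0.087, 0.0769]
tool_rot: [3.142, 0.0, 1.484]
ft_force: [-0.5, 0.0, -0.7]
finger_gap: 0.209
grip_force: 59.3
```

{"name": "apply_moves", "arguments": {"plan": [0, 0, 0.02, 0, 0, 0, -1, 0, 0, 0.035, 0, 0, 0, -1, 0, 0, 0.05, 0, 0, 0, -1, 0, 0, 0.05, 0, 0, 0, -1]}}

```text
clock: 8.0
ee_pos: [0.6001, -0.0871, 0.0752]
tool_rot: [3.141, 0.0, 1.484]
ft_force: [-2.9, 0.8, 5.4]
finger_gap: 0.211
grip_force: 59.9
```

Contact came at the expected height, so the pin is seated. Release it, wait and rise.

{"name": "apply_moves", "arguments": {"plan": [0, 0, 0.03, 0, 0, 0, 0.2, 0, 0, 0.03, 0, 0, 0, 0.2, 0, 0, 0.03, 0, 0, 0, 0.2, 0, 0, 0.03, 0, 0, 0, 0.2, 0, 0, 0.03, 0, 0, 0, 0.2, 0, 0, 0.03, 0, 0, 0, 0.2, 0, 0, -0.5, 0, 0, 0, 0.2, 0, 0, -1.2, 0, 0, 0, 0.2, 0, 0, -1.8, 0, 0, 0, 0.2, 0, 0, -2, 0, 0, 0, 0.2, 0, 0, -2, 0, 0, 0, 0.2]}}

```text
clock: 9.38
ee_pos: [0.6, -0.0871, 0.1945]
tool_rot: [3.14, 0.001, 1.484]
ft_force: [-0.9, -0.1, -0.2]
finger_gap: 0.599
grip_force: 0.0
```

```bash
python3 -c "
from h import *
rows([(.492,.117,.19),(.492,.117,.068)])
p,d=env.snapshot('side'); a=cv2.resize(p[110:220,250:390],None,fx=5,fy=5,interpolation=2); cv2.imwrite('pics/s4.png',a)
print(proj('side',[[.6,-.087,.103],[.6,-.087,.069],[.4915,.117,.0865]]))"
```

```text
t 9.375 [ 0.6    -0.0871  0.1945] [1.7991e+02 4.0000e-02 8.5000e+01] F [-0.9 -0.1 -0.2] gap 0.599 grip 0.0
(0.492, 0.117, 0.19) [ 3.232 -2.09   0.07 ] [0.011 0.004 0.   ]
(0.492, 0.117, 0.068) [ 3.233 -2.094  2.104] [0.011 0.004 0.   ]
[[336.18876883 186.6461365 ]
 [336.13704184 197.05001509]
 [272.36294045 169.37561777]]
```

View pics/s4.png

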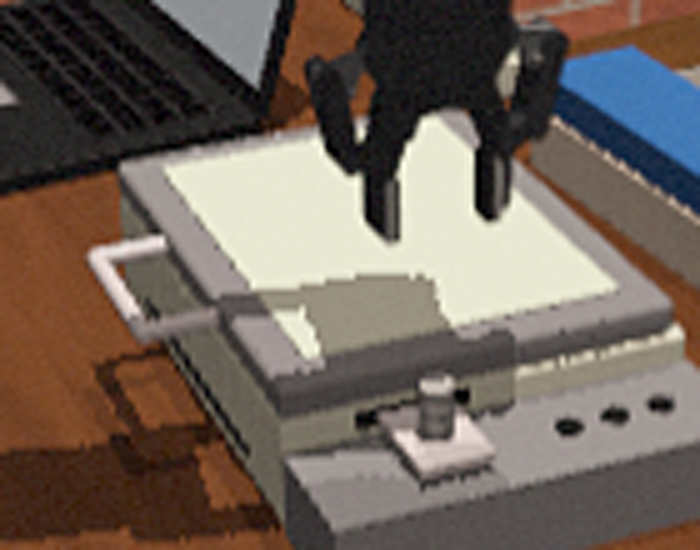

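The pin's grip stands on the tab: its top is at crop (436,385) and its base at (436,432), matching the projection of a seated pin. The bar's middle is at crop (115,293), or (273,168.6) full, as predicted. Go above the bar, with the fingers at a narrow opening.

{"name": "apply_moves", "arguments": {"plan": [0.5, -0.33, 0, 0, 0, 0, -0.15, 1.1, -0.71, 0, 0, 0, 0, -0.15, 1.8, -1.16, 0.03, 0, 0, 0, -0.15, 2.5, -1.62, 0.05, 0, 0, 0, -0.15, 3.0, -1.94, 0.07, 0, 0, 0, -0.15, 3.23, -2.09, 0.07, 0.01, 0, 0, -0.15, 3.23, -2.09, 0.07, 0.01, 0, 0, -0.15, 3.23, -2.09, 0.6, 0.01, 0, 0, -0.15, 3.23, -2.09, 1.0, 0.01, 0, 0, -0.15, 3.23, -2.09, 1.3, 0.01, 0, 0, -0.15, 3.23, -2.09, 1.3, 0.01, 0, 0, -0.15]}}

```text
clock: 10.8
ee_pos: [0.491, 0.1161, 0.1143]
tool_rot: [-3.137, 0.001, 1.483]
ft_force: [-1.4, 0.7, 0.3]
finger_gap: 0.428
grip_force: 0.0
```

```bash
python3 -c "
from h import *
rows([(.492,.117,.066)])
p,d=env.snapshot('side'); a=cv2.resize(p[120:200,220:320],None,fx=6,fy=6,interpolation=2)
cv2.imwrite('pics/s5.png',a)"
```

```text
t 10.8 [0.491  0.1161 0.1143] [-1.7975e+02  7.0000e-02  8.4940e+01] F [-1.4  0.7  0.3] gap 0.428 grip 0.0
(0.492, 0.117, 0.066) [0.018 0.019 0.804] [-0.031  0.009 -0.007]
```

View pics/s5.png

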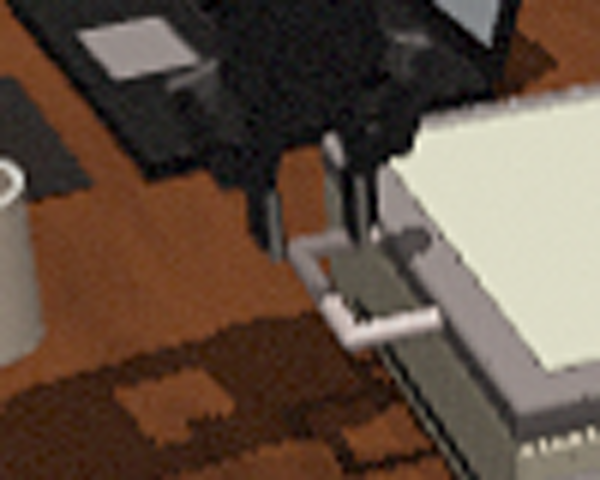

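The fingertips at crop (275,255) and (365,235) straddle the bar, whose middle is near (322,292). Descend and grip.

{"name": "apply_moves", "arguments": {"plan": [0.015, 0.015, 0.25, -0.03, 0, 0, -0.15, 0.015, 0.015, 0.5, -0.03, 0, 0, -0.15, 0.015, 0.015, 0.7, -0.03, 0, 0, -0.15, 0.015, 0.015, 0.8, -0.03, 0, 0, -0.15, 0.015, 0.015, 0.8, -0.03, 0, 0, -0.15, 0.015, 0.015, 0.8, -0.03, 0, 0, -1, 0.015, 0.015, 0.8, -0.03, 0, 0, -1, 0.015, 0.015, 0.8, -0.03, 0, 0, -1, 0.015, 0.015, 0.8, -0.03, 0, 0, -1, 0.015, 0.015, 0.8, -0.03, 0, 0, -1]}}

```text
clock: 12.1
ee_pos: [0.4933, 0.1178, 0.0689]
tool_rot: [3.137, 0.0, 1.484]
ft_force: [-1.7, -0.3, 5.6]
finger_gap: 0.119
grip_force: 58.7
```

```bash
python3 - <<'E'
from h import *
s=env.read_state(); p0=np.array(s["ee_pos"]); R0=Rn.from_euler("xyz",s["tool_rot"]); print(p0,np.degrees(s["tool_rot"]),s["finger_gap"],s["ft_force"])
a0=np.arctan2(11,295); r=np.hypot(.295,.011); sx=np.array([np.cos(np.radians(5)),-np.sin(np.radians(5)),0])
for th in np.radians([2,5,9,13.5,18.5,23.5,28.5,33.5,38,41.5,44,45]):
    d=sx*r*(np.cos(a0)-np.cos(a0+th))+[0,0,r*(np.sin(a0+th)-np.sin(a0))]
    print(round(np.degrees(th),1),(R0.inv().apply(d)/.06).round(3))
E
```

```text
[0.49325743 0.11781567 0.06886115] [1.79743889e+02 1.04300071e-02 8.50061986e+01] 0.11879966163672893 [-1.7073232  -0.27717926  5.62550485]
2.0 [-0.     0.01  -0.171]
5.0 [-0.     0.037 -0.428]
9.0 [-0.     0.093 -0.766]
13.5 [-0.     0.184 -1.142]
18.5 [-0.     0.319 -1.549]
23.5 [-0.     0.49  -1.943]
28.5 [-0.     0.694 -2.321]
33.5 [-1.000e-03  9.300e-01 -2.679e+00]
38.0 [-1.000e-03  1.168e+00 -2.983e+00]
41.5 [-1.000e-03  1.370e+00 -3.206e+00]
44.0 [-1.000e-03  1.522e+00 -3.357e+00]
45.0 [-1.000e-03  1.585e+00 -3.416e+00]
```

The bar is gripped. Lift along the arc, keeping the tool vertical while the round bar turns in the pads.

{"name": "apply_moves", "arguments": {"plan": [0, 0.01, -0.17, 0, 0, 0, -1, 0, 0.02, -0.3, 0, 0, 0, -1, 0, 0.037, -0.43, 0, 0, 0, -1, 0, 0.06, -0.6, 0, 0, 0, -1, 0, 0.093, -0.77, 0, 0, 0, -1, 0, 0.135, -0.95, 0, 0, 0, -1, 0, 0.184, -1.14, 0, 0, 0, -1, 0, 0.184, -1.14, 0, 0, 0, -1]}}

```text
clock: 13.1
ee_pos: [0.5034, 0.1169, 0.137]
tool_rot: [3.139, 0.0, 1.484]
ft_force: [1.8, 1.4, -4.0]
finger_gap: 0.112
grip_force: 58.6
```

{"name": "apply_moves", "arguments": {"plan": [0, 0.064, -0.21, 0, 0, 0, -1, 0, 0.135, -0.41, 0, 0, 0, -1, 0, 0.306, -0.8, 0, 0, 0, -1, 0, 0.51, -1.18, 0, 0, 0, -1, 0, 0.746, -1.54, 0, 0, 0, -1, 0, 0.984, -1.84, 0, 0, 0, -1, 0, 1.186, -2.066, 0, 0, 0, -1, 0, 1.338, -2.217, 0, 0, 0, -1, 0, 1.4, -2.276, 0, 0, 0, -1, 0, 1.4, -2.276, 0, 0, 0, -1, 0, 1.4, -2.276, 0, 0, 0, -1, 0, 1.4, -2.276, 0, 0, 0, -1]}}

```text
clock: 14.6
ee_pos: [0.5846, 0.11, 0.2762]
tool_rot: [-3.14, 0.001, 1.484]
ft_force: [-10.7, 1.1, 7.9]
finger_gap: 0.115
grip_force: 59.0
```

{"name": "apply_moves", "arguments": {"plan": [0, 0, 0, 0, 0, 0, -1, 0, 0, 0, 0, 0, 0, -1, 0, 0, 0, 0, 0, 0, -1, 0, 0, 0, 0, 0, 0, -1, 0, 0, 0, 0, 0, 0, -1, 0, 0, 0, 0, 0, 0, -1]}}

```text
clock: 15.35
ee_pos: [0.5845, 0.1099, 0.2761]
tool_rot: [-3.14, 0.001, 1.484]
ft_force: [-11.0, 1.2, 8.6]
finger_gap: 0.116
grip_force: 59.0
```

```bash
python3 - <<'E'
from h import *
p,d=env.snapshot('side'); cv2.imwrite('pics/s6.png',cv2.resize(p[60:240,220:420],None,fx=3,fy=3))
p,d=env.snapshot('top'); C=cloud('top',d); m=(C[...,2]>.11)&(C[...,2]<.4); m[:,:185]=0; m[:,295:]=0; m[:110]=0; m[230:]=0
for u in(190,195,280,285,290):
    q=C[120:215,u]; q=q[(q[:,2]>.12)&(q[:,2]<.33)]
    if len(q)>8: print(u,len(q),np.degrees(np.arctan(-np.polyfit(q[:,0],q[:,2],1)[0])))
print(env.read_state()["joint_vel"].round(4))
E
```

```text
190 22 44.09977732086095
195 21 43.831853583161596
280 61 42.15484338917918
285 60 42.2284355237725
290 61 42.272725706572096
[-0.0009 -0.0005  0.0014  0.0011  0.0015 -0.0005]
```

View pics/s6.png

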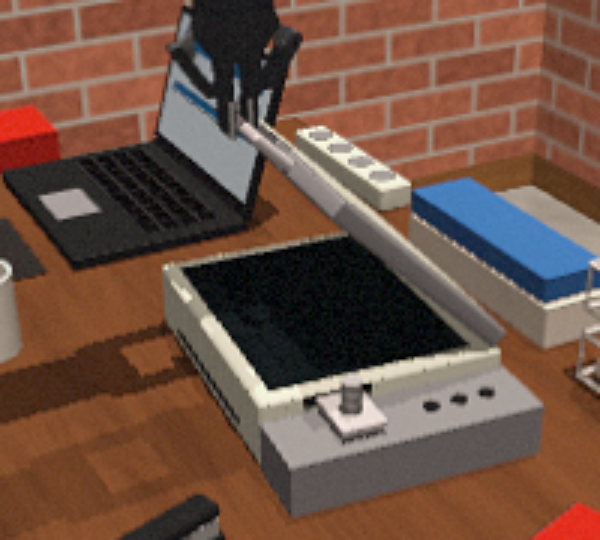

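The lid stands at about 44 degrees (43 by depth, 45 by the tool's rise), held still, with the pin still seated on the tab at crop (351,398). Hand in.

```bash
python3 -c "
from h import *
print(env.job_done())"
```

```text
the job is handed in; nothing more can be done
None
```

The lock pin is fully home and released, the gripper is holding the lid still at about 44 degrees, and the job was handed in at about 15.5 s; the hand-in returned no verdict.

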